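# Close the body-mounting cradle on the car shell and hold its lock pin home

## Robot

A 6-joint arm with a two-finger parallel gripper is mounted at the origin on the work surface. World frame = base frame: x ahead of the robot, y to its left, z up, the work surface at z = 0. Lengths are in m, angles in rad, forces in N, time in s.
With the tool pointing down it reaches from about 0.35 to 0.85 m from the base axis. Payload 8.1 kg.
Tool frame: the origin (TCP) lies at the centre of the arm's flange, where the gripper is bolted on; the fingertips stand 173 mm ahead of it and the grasp point (between the pads) lies 155 mm ahead of it; z points along the fingers, y is the line along which they close (so a half turn about z gives the same grasp; the last joint's range is limited). The gripper opens to 85 mm and grips with 20 to 120 N. Pads are 22 mm wide; open, the fingers measure 114 mm over their backs; the gripper's body (76 mm by 85 mm) begins 54 mm behind the grasp point. The pads swing forward as they close: fully open they stand 13 mm farther back than shut.
Start: joints at [-1.258, 0.13, 1.488, -0, 1.523, -0.085], TCP at [0.232, -0.553, 0.405] pointing down, gripper open.
Joint ranges: [-2.96, 2.96], [-0.89, 2.26], [0.02, 2.5], [-1.34, 4.48], [0, 2.73], [-2.66, 2.66]. Speed limits (rad/s): [2.39, 2.39, 2.79, 3.14, 3.14, 3.14].

## Interface

Orientations are given as a unit quaternion [w, x, y, z].
In Python, from plant import robot gives the robot as it stands.
- The arm moves only by the tool servo_tool, never from a script. Its argument "commands" is a list of rows, each a list of 3 entries, a list of its own where there are three numbers: the shift along the tool's x, y, z each as a share of 100 mm, from -1 to 1, then the turn, a rotation vector about the tool's x, y, z each as a share of 90 degrees, from -1 to 1, then the closure, from 0 (fully open) to 1 (shut). In form: [[[x, y, z], [ax, ay, az], gripper], ...]. A call has 1 to 20 rows; each row is the pose to reach, as a shift and turn from the pose commanded when the call began, along the tool's axes at that moment; what a row does not reach only later rows make up. A row lasts 1/10 s, in which the tool goes at most 50 mm and 8.59 degrees, less where a joint would pass 70% of its speed; a pose out of reach is approached as far as the arm can. A call with a number of a shift or a turn outside -1 to 1 is refused whole. A call with a gripper value outside its range is refused whole. The fingers move at their own pace and stop on an object; "force" is the grip in N (left out, the last holds). Time passes only in rows, so rows that repeat a pose let the fingers close. It gives the time, the measured TCP pose, the force, the opening and the grip force at its end, in the units of the state.
- robot.get_state(): the state, without advancing time (a new reading comes with each control period).
- robot.grab_frame(name): name is "scene" or "side" or "wrist"; returns (picture, depth): 384x512x3 uint8, red, green, blue; 384x512 float32, m along the optical axis (not along the pixel's ray), 0 where there is no reading.
- robot.camera_info(name): a dict with "fx", "fy", "cx", "cy" (pixels), "position" and "attitude" of the camera in the world. Camera axes: x right, y down, z forward; pixel columns grow to the right and rows downward; lengths in m; the calibration is good to about 2 mm. The wrist camera is an equidistant fisheye: a pixel r from the principal point sees the ray r / f radians off the axis. A picture is of the moment at which its call begins: read the wrist's pose just before it. camera_info takes no time and is no camera call; for the wrist camera it gives the pose at the moment of the call.
- robot.job_done(): hands the job in; it is judged then, once.
The state is a dict: "time_s": time; "joint_pos": joint angles; "qvel": joint speeds; "effort": joint torques, N m; "tool_pos": TCP position; "tcp_rot": TCP orientation; "force": force on the tool from outside, world axes, zero at the start; "ft_torque": the same for the moment, N m; "gripper_width": finger opening in m; "gripper_force": force on a finger pad.
Only numpy, scipy, OpenCV 4.12 (cv2) and the standard library are available. Lean on these libraries where they do the work, as an engineer would, in place of code of your own. Each camera call takes 0.05 s, during which the arm holds its last target. There are 200 camera calls.

## Task

Set the loose car body down in the mounting cradle, resting level on both wooden bearers astride the steel rail with its nose towards the sliding stop, and let go of it. Then pull up the sliding stop's lock plunger, slide the stop to the next hole towards the car so that the body is captured between the two stops, and let the pin drop fully home. Finish still gripping the plunger's knob with the pin held home, ready for the mounting holes to be drilled, and leave the switch panel, transformer, controller and screwdriver where they are.

Things in the scene. Friction and masses are not known exactly. Their poses are not given: they have to be found in the camera images.
- cradle: Fixed cradle: grey base plate 310 x 120 mm, top 12 mm up, with a flat steel rail 44 mm wide along its middle, rail top 24 mm up, four 10 mm index holes at x = 27, 57, 87 and 117 mm. Origin: centre of the base's underside, on the ledge (z = 0). x runs along the rail from the fixed tail stop (rubber face at x = -115 mm, top 46 mm up) towards the sliding nose stop; y across, z up.
- seat (a point): Point midway between the two wooden bearers, level with their tops: cradle x = -45 mm, 20 mm up. A body touching the tail stop has its origin here. The bearers flank the rail (24.5 to 44.5 mm to each side, cradle x = -114 to +18 mm); the rail stands 4 mm above them and so locates the shell sideways with about 5 mm of play each way.
- car_body: Loose hollow fibreglass coupe shell, open underneath, 140 x 60 x 38 mm high, about 70 g. Origin: centre of length and width at the sill edges it stands on; x to the low nose, z up. Flanks upright, 60 mm apart over the bottom 20 mm, gripped across the middle; 54 mm apart inside; flat ends. Nose and tail clear the rail by 5 mm above the sills; the inside is clear up to 17 mm.
- nose (a point): Point on the nose tip of the car body, 70 mm ahead of its origin and 10 mm above its sills.
- plunger_knob: Black ribbed round knob of the lock plunger, 26 mm across, 25 mm high, upright on top of the sliding stop. Origin at its middle on the pin's axis, 71 mm above the ledge with the pin home. Below it a steel barrel 24 mm wide and the stop's aluminium sleeve, 60 mm wide and 36 mm high (its face plate 42 mm). The stop's rubber face lies 30 mm from the knob's axis, on the tail side.
- lock_plunger (a joint): Height (m) of the spring-loaded lock pin: 0 = home, 10 mm deep in a hole; 0.010 = its round tip level with the rail's top; 0.014 = end of travel. The spring presses it down with about 4 N at home, 6 N raised, so it returns by itself over a hole. The 8 mm pin has about 1 mm of play each way in the hole. Knob and plunger ride on the sliding stop.
- stop_slide (a joint): Position (m) of the sliding stop, growing towards the tail stop: 0 = the hole it starts in (pin at cradle x = +87 mm), 0.030 = the next hole towards the car (pin at +57, face at +27 mm, 142 mm from the tail stop's face), 0.060 and -0.030 = the other holes. The pin blocks it while in a hole; raised, it slides with about 1.5 N.
- switch_panel: Cream bakelite four-rocker switch panel on a sloping wooden base, 100 x 260 mm, 22 to 58 mm high, fixed. Origin at the centre of its underside. Leave alone.
- transformer: Grey enamel transformer box 120 x 150 x 100 mm with a top handle (122 mm), 2.4 kg, loose. Origin at the centre of its underside. Leave alone.
- thumb_controller: Black rubber-gripped thumb controller lying down, about 160 x 38 x 35 mm, loose. Origin under the middle of its grip, x along it towards the thumb button. Leave alone.
- screwdriver: Screwdriver lying down, 173 mm long with a 22 mm wooden handle, loose. Origin on the ledge where handle meets shaft, x along the shaft. Leave alone.
Things that resemble listed ones, but are neither listed nor needed, are in the scene too. Of the things like the car_body, leave any that is orange or yellow; of the rest the larger one is meant.

How it is judged:
On the way, in this order (a step that is already met when the one before it is completed fails the run):
1. the car body stands level on the bearers astride the rail, nose towards the sliding stop, let go, the stop still locked in its starting hole (x of car_body in the frame of cradle between -0.048 and -0.01 m and y of car_body in the frame of cradle between -0.008 and 0.008 m and z of car_body in the frame of cradle between 0.018 and 0.0225 m and x of nose in the frame of cradle above 0 m and angle between car_body's own z axis and vertical below 0.06 rad and contact force between the fingers and car_body below 0.1 N and value of joint stop_slide below 0.004 m and value of joint lock_plunger below 0.003 m), for 0.2 s.
2. the lock plunger is pulled clear of the starting hole (value of joint lock_plunger above 0.008 m and value of joint stop_slide below 0.01 m), for 0.02 s.
At the end, for the whole second after the job is handed in: Stop in the next hole (30 mm, within 2.5), pin home (within 2.5 mm), fingers still on the knob (over 5 N); body untouched by fingers, level on the bearers (within 2.5 mm), astride the rail (within 8 mm), within 5 mm of the tail stop, nose to the sliding stop (value of joint stop_slide between 0.0275 and 0.0325 m and value of joint lock_plunger below 0.0025 m and contact force between the fingers and plunger_knob above 5 N and contact force between the fingers and car_body below 0.1 N and x of car_body in the frame of cradle between -0.0485 and -0.04 m and y of car_body in the frame of cradle between -0.008 and 0.008 m and z of car_body in the frame of cradle between 0.018 and 0.0225 m and x of nose in the frame of cradle above 0 m and angle between car_body's own z axis and vertical below 0.06 rad and linear speed of car_body below 0.02 m/s); the arm keeps its last pose, push and grip.
It fails at once if the transformer, controller or screwdriver is shifted by more than 15 mm (distance of any of transformer, thumb_controller, screwdriver from where it was at the start of the episode above 0.015 m).
It also fails if it takes over 45 s, if anything falls off the work surface, if the arm or the gripper's body presses on something with over 40 N, if the wrist force passes 120 N, or if a joint passes its speed limit or range.

## Working session

There is one attempt and no reset: what is moved stays moved. The work goes in short steps, Python scripts to look and compute and a tool call to move; the robot and the scene stay as the last step left them, time stands still between calls to the robot, and variables do not carry over. Pictures are saved under pics/ and viewed, at most 10 in all, crops included, and the job is handed in when it is done.

Besides the shell and the picture viewer there is one more tool, called after ">>>" by a JSON object that holds its "name" and its "arguments", one argument or row to a line. servo_tool: Moves the arm, as the interface text tells. Shift numbers are shares of 100 mm and turn numbers shares of 90 degrees, none past 1 either way. Its arguments: {"type":"object","properties":{"commands":{"type":"array","items":{"type":"array"}},"force":{"type":"number"}},"required":["commands"]}

```bash
mkdir -p pics; ls
cat > h.py <<'E'
import numpy as np,cv2
from scipy.spatial.transform import Rotation as R
from plant import robot
def grab(n):
    c=robot.camera_info(n); im,d=robot.grab_frame(n); return im,d,c
def rot(q): return R.from_quat([q[1],q[2],q[3],q[0]])
def cloud(d,c):
    v,u=np.mgrid[:384,:512]
    P=np.stack([(u-c['cx'])/c['fx']*d,(v-c['cy'])/c['fy']*d,d],-1)
    return P@rot(c['attitude']).as_matrix().T+np.array(c['position'])
E
python3 - <<'E'
from h import *
for n in('scene','side'):
    im,d,c=grab(n); print(n,c); np.savez(n+'.npz',im=im,d=d)
    cv2.imwrite(f'pics/{n}.png',im[...,::-1])
im,d,c=grab('wrist');print(c);cv2.imwrite('pics/wrist.png',im[...,::-1])
print(robot.get_state())
E
```

```text
pics
scene {'fx': 471.63449428746804, 'fy': 471.63449428746804, 'cx': 254.0307472791205, 'cy': 188.18958004787095, 'position': array([1.39967288, 0.01831252, 0.96086872]), 'attitude': array([-0.22861886,  0.61341301,  0.70294795, -0.27806845])}
side {'fx': 485.5812079188864, 'fy': 485.5812079188864, 'cx': 263.30688168745684, 'cy': 191.20037192466648, 'position': array([0.1039158 , 0.73484501, 0.84263059]), 'attitude': array([ 0.10153445, -0.23009788,  0.87219109, -0.41955742])}
{'fx': 297.3186396354542, 'fy': 297.3186396354542, 'cx': 260.2323905564476, 'cy': 193.1325063462393, 'position': array([ 0.30485018, -0.52334486,  0.37300837]), 'attitude': array([ 0.12875621,  0.82271132, -0.54694575, -0.08612934])}
{'time_s': 0.15, 'joint_pos': array([-1.25838439e+00,  1.30997980e-01,  1.48905041e+00, -6.80551896e-06,
        1.52304090e+00, -8.54193970e-02]), 'qvel': array([ 9.24950336e-04, -1.36020447e-03, -5.17064508e-03,  3.17282222e-05,
        1.43541921e-04,  1.64056806e-03]), 'effort': array([ 5.19784517e-04, -5.70060682e+01, -5.01159632e+01, -2.39514711e-04,
        9.59566911e-03, -1.99871437e-05]), 'tool_pos': array([ 0.23240266, -0.55295886,  0.4038674 ]), 'tcp_rot': array([-7.43119392e-04,  9.80281118e-01,  1.97606604e-01, -8.81260671e-05]), 'force': array([-0.81674797, -0.05937273, -0.32989274]), 'ft_torque': array([ 0.01210597, -0.01971721, -0.00797584]), 'gripper_force': 0.0, 'gripper_width': 0.08556222907406412}
```

View pics/scene.png

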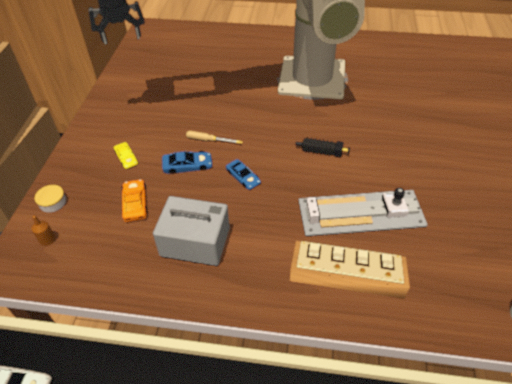

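View pics/side.png

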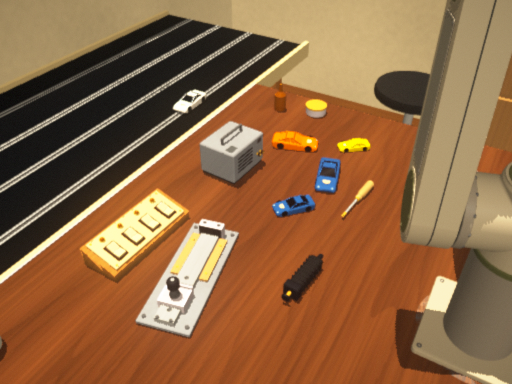

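The scene shows the larger blue coupe at (187,162), the smaller blue one at (243,174), the cradle at (362,212) with its knob at (399,196), the screwdriver at (213,137), the controller at (322,147) and the transformer at (192,230). The side view shows the large blue car at (328,175), the small one at (293,205), and the cradle at (190,275) with its knob at (172,285).

Run:
```python
from h import *
for n in('scene','side'):
    z=np.load(n+'.npz'); im,d=z['im'],z['d']; c=robot.camera_info(n); P=cloud(d,c); np.save(n+'_P.npy',P)
    h=cv2.cvtColor(im,cv2.COLOR_RGB2HSV)
    m=cv2.inRange(h,(95,100,40),(125,255,255)); m[d==0]=0
    nn,lab,st,ce=cv2.connectedComponentsWithStats(cv2.morphologyEx(m,cv2.MORPH_CLOSE,np.ones((7,7))))
    for i in range(1,nn):
        if st[i,4]<100: continue
        s=(lab==i)&(d>0); p=P[s]; p=p[(p[:,2]>.004)]
        r=cv2.minAreaRect((p[:,:2]*1000).astype(np.float32)); print(n,'blue',st[i],'rect',np.round(r[0],1),np.round(r[1],1),round(r[2],1),'ztop',np.percentile(p[:,2],[2,98]).round(3))
        a=max(r[1]); b=cv2.boxPoints(r); e=b[1]-b[0] if np.linalg.norm(b[1]-b[0])>np.linalg.norm(b[2]-b[1]) else b[2]-b[1]; e/=np.linalg.norm(e)
        s_=(p[:,:2]*1000-r[0])@e
        print(' axis',e.round(3),[(k,round(float(np.percentile(p[(s_>=k)&(s_<k+10),2],95)),4)) for k in range(-70,70,10) if ((s_>=k)&(s_<k+10)).sum()>3])
    # cradle : grey base z~12mm
    for lo,hi,nm in((.008,.016,'base'),(.0215,.027,'rail'),(.017,.0225,'bearers'),(.055,.1,'knob')):
        s=(P[...,2]>lo)&(P[...,2]<hi)&(d>0)
        if nm!='bearers': s&=(h[...,1]<90)
        else: s&=(h[...,1]>90)&(h[...,2]>130)
        u0,u1,v0,v1=(285,440,175,250) if n=='scene' else(130,250,210,340)
        mm=np.zeros_like(s);mm[v0:v1,u0:u1]=1; s&=mm; p=P[s]
        if len(p)<5: print(nm,len(p)); continue
        r=cv2.minAreaRect((p[:,:2]*1000).astype(np.float32)); print(n,nm,len(p),np.round(r[0],1),np.round(r[1],1),round(r[2],1),'z',np.percentile(p[:,2],[2,50,98]).round(4),'mean',p[:,:2].mean(0).round(4))
    s=(P[...,2]<.006)&(d>0)&(P[...,2]>-.01); print('table z',np.median(P[s][:,2]))
for k,(x,y) in {'scr':(213,137)}.items(): print(np.load('scene_P.npy')[y,x])
a=np.hstack([np.load('scene.npz')['im'][120:260,80:280],np.load('scene.npz')['im'][120:260,270:470]])
cv2.imwrite('pics/c1.png',cv2.resize(a[...,::-1],None,fx=2,fy=2,interpolation=cv2.INTER_CUBIC))
```

```text
scene blue [163 152  49  21 821] rect [ 473.9 -329.2] [ 68.2 135.1] 16.2 ztop [0.009 0.038]
 axis [ 0.279 -0.96 ] [(-70, 0.0175), (-60, 0.0214), (-50, 0.0222), (-40, 0.0233), (-30, 0.0249), (-20, 0.0298), (-10, 0.0345), (0, 0.0372), (10, 0.039), (20, 0.0379), (30, 0.034), (40, 0.03), (50, 0.028), (60, 0.0266)]
scene blue [227 160  33  29 464] rect [ 503.5 -160.7] [107.7  46.1] 46.9 ztop [0.008 0.03 ]
 axis [0.683 0.73 ] [(-60, 0.0195), (-50, 0.0212), (-40, 0.0238), (-30, 0.0292), (-20, 0.03), (-10, 0.0297), (0, 0.0261), (10, 0.0218), (20, 0.0187), (30, 0.0162), (40, 0.0138), (50, 0.013)]
scene base 1618 [595.6 164.2] [122.4 310.3] 13.1 z [0.0082 0.011  0.0151] mean [0.6128 0.1728]
scene rail 831 [596.5 167.2] [ 56.2 288.5] 12.6 z [0.0216 0.0232 0.0265] mean [0.5981 0.1594]
scene bearers 453 [625.5  80.8] [110.4 223.3] 26.2 z [0.0171 0.0191 0.0222] mean [0.6151 0.1177]
scene knob 116 [577.9 247.8] [25.5 25.3] 69.1 z [0.0581 0.0769 0.083 ] mean [0.5807 0.2476]
table z -0.0012823655588868332
side blue [315 158  25  34 564] rect [ 471.5 -328.6] [ 57.9 140.5] 16.7 ztop [0.009 0.038]
 axis
[... 249 characters left out ...]
1] rect [ 496.7 -161. ] [108.   48.3] 45.7 ztop [0.006 0.029]
 axis [0.698 0.716] [(-60, 0.0201), (-50, 0.0205), (-40, 0.0223), (-30, 0.028), (-20, 0.0297), (-10, 0.0295), (0, 0.0252), (10, 0.0218), (20, 0.0177), (30, 0.0172), (40, 0.0156), (50, 0.0123)]
side base 2308 [592.7 163.3] [120.9 312.7] 13.1 z [0.0083 0.0108 0.0145] mean [0.5735 0.2071]
side rail 1006 [650.9 164.9] [179.  312.2] 12.0 z [0.0216 0.023  0.0265] mean [0.5912 0.1682]
side bearers 825 [657.9  94.7] [188.8 205.4] 11.7 z [0.0171 0.0191 0.0222] mean [0.6317 0.1192]
side knob 138 [683.5 177.6] [ 25.7 291. ] 57.6 z [0.0591 0.0792 0.0828] mean [0.5725 0.2486]
table z -0.0014202321040744925
[ 0.36855994 -0.27356395  0.01972688]
```

View pics/c1.png

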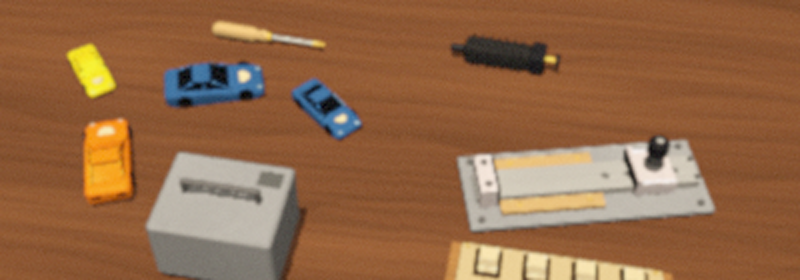

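The crop confirms it: large blue coupe, nose (white roundel) towards image right (+y), and the sliding stop at the cradle's +y end. The measured sizes match those given. Next I'll check the fingertip height with the gripper open and write a move calculator.

```bash
cat >> h.py <<'E'
CAR=np.array([.4727,-.3289]); CYAW=106.6
CR=np.array([.594,.1637]); KYAW=103.1
def cr(x,y=0):
    t=np.radians(KYAW); return CR+x*np.array([np.cos(t),np.sin(t)])+y*np.array([-np.sin(t),np.cos(t)])
def plan(xyz,yaw):
    """shift (shares) and turn (shares) from measured pose to a tool-down pose whose y line is square to heading yaw (deg)"""
    s=robot.get_state(); r=rot(s['tcp_rot']); p=s['tool_pos']
    a=np.radians(yaw-90); y=np.array([np.cos(a),np.sin(a),0]); z=np.array([0,0,-1.]); T=np.stack([np.cross(y,z),y,z],1)
    sh=r.inv().apply(np.array(xyz)-p)/.1; tu=(r.inv()*R.from_matrix(T)).as_rotvec()/(np.pi/2)
    print('t',s['time_s'],'pos',p.round(4),'w',round(s['gripper_width'],4),'shift',sh.round(3),'turn',tu.round(4))
E
python3 - <<'E'
from h import *
P=np.load('scene_P.npy'); p=P[:50,80:150].reshape(-1,3); p=p[np.linalg.norm(p[:,:2]-[.232,-.553],axis=1)<.08]
print(np.percentile(p[:,2],[0.5,1,2,5,10]))
plan([*CAR,.26],CYAW)
E
```

```text
[0.24711348 0.24999929 0.25337603 0.26562047 0.28412174]
t 0.15 pos [ 0.2324 -0.553   0.4039] w 0.0856 shift [ 3.083 -1.132  1.441] turn [-7.000e-04 -8.000e-04 -9.312e-01]
```

>>> {"name": "servo_tool", "arguments": {
  "commands": [
    [[0.4,-0.15,0],[0,0,-0.095],0],
    [[0.8,-0.3,0],[0,0,-0.19],0],
    [[1,-1,0],[0,0,-0.285],0],
    [[1,-1,0],[0,0,-0.38],0],
    [[1,-1,0],[0,0,-0.475],0],
    [[1,-1,0],[0,0,-0.57],0],
    [[1,-1,0],[0,0,-0.665],0],
    [[1,-1,0],[0,0,-0.76],0],
    [[1,-1,0],[0,0,-0.855],0],
    [[1,-1,0],[0,0,-0.93],0],
    [[1,-1,0],[0,0,-0.93],0]
  ],
  "force": 30
}}

```text
time_s: 1.25
tool_pos: [0.2859, -0.4221, 0.4044]
tcp_rot: [-0.0, 0.598, 0.802, 0.0]
force: [0.0, 0.9, -0.0]
gripper_width: 0.0852
gripper_force: 0.0
```

Run:
```python
from h import *
plan([*CAR,.26],CYAW)
```

```text
t 1.25 pos [ 0.2859 -0.4221  0.4044] w 0.0852 shift [0.359 2.057 1.444] turn [-0.0001 -0.0004 -0.    ]
```

>>> {"name": "servo_tool", "arguments": {
  "commands": [
    [[0.1,0.4,0.2],[0,0,0],0],
    [[0.2,0.8,0.4],[0,0,0],0],
    [[0.36,1,0.6],[0,0,0],0],
    [[0.36,1,0.6],[0,0,0],0]
  ]
}}

```text
time_s: 1.65
tool_pos: [0.3725, -0.3563, 0.3409]
tcp_rot: [-0.003, 0.599, 0.801, 0.001]
force: [-1.2, 0.9, 1.6]
gripper_width: 0.0854
gripper_force: 0.0
```

>>> {"name": "servo_tool", "arguments": {
  "commands": [
    [[0,0.4,0.2],[0,0,0],0],
    [[0,0.8,0.5],[0,0,0],0],
    [[0,1,0.7],[0,0,0],0],
    [[0,1,0.7],[0,0,0],0],
    [[0,1,0.7],[0,0,0],0]
  ]
}}

```text
time_s: 2.15
tool_pos: [0.4672, -0.3312, 0.2746]
tcp_rot: [-0.001, 0.599, 0.801, -0.0]
force: [0.6, -0.3, 0.5]
gripper_width: 0.0854
gripper_force: 0.0
```

Run:
```python
from h import *
plan([*CAR,.17],CYAW)
im,d,c=grab('wrist'); cv2.imwrite('pics/w1.png',im[...,::-1])
# car outline in wrist view: rays onto plane
h=cv2.cvtColor(im,cv2.COLOR_RGB2HSV); m=cv2.inRange(h,(95,100,40),(125,255,255))
v,u=np.nonzero(m); x,y=(u-c['cx'])/c['fx'],(v-c['cy'])/c['fy']; r=np.hypot(x,y); k=np.tan(r)/np.maximum(r,1e-6)
dd=d[v,u]; q=np.stack([x*k*dd,y*k*dd,dd],1)@rot(c['attitude']).as_matrix().T+c['position']
q=q[dd>0]; q=q[(np.linalg.norm(q[:,:2]-CAR,axis=1)<.1)&(q[:,2]>.004)]
print(len(q),cv2.minAreaRect((q[:,:2]*1000).astype(np.float32)),np.percentile(q[:,2],[2,98]))
```

```text
t 2.15 pos [ 0.4672 -0.3312  0.2746] w 0.0854 shift [0.006 0.061 1.046] turn [-0.0007 -0.0004 -0.002 ]
8434 ((473.38116455078125, -330.3985595703125), (58.286407470703125, 138.16445922851562), 16.486583709716797) [0.01384071 0.03865821]
```

View pics/w1.png

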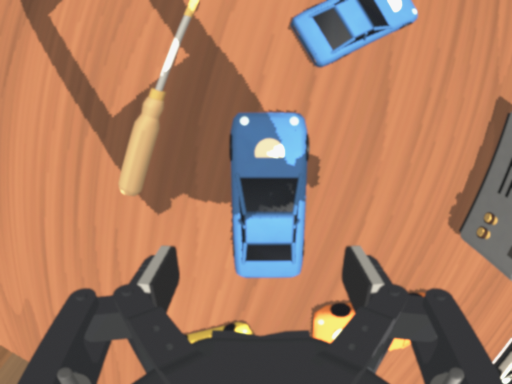

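The wrist view shows the car at (269,195) with its nose up the picture, clear of the screwdriver at (150,145). Its fit agrees with the other views to about 1 mm.

>>> {"name": "servo_tool", "arguments": {
  "commands": [
    [[0,0.06,0.25],[0,0,0],0],
    [[0,0.06,0.5],[0,0,0],0],
    [[0,0.06,0.75],[0,0,0],0],
    [[0,0.06,0.9],[0,0,0],0],
    [[0,0.06,1],[0,0,0],0],
    [[0,0.06,1],[0,0,0],0]
  ]
}}

```text
time_s: 2.8
tool_pos: [0.4726, -0.3295, 0.1743]
tcp_rot: [-0.001, 0.599, 0.801, -0.0]
force: [-0.1, 0.2, -1.1]
gripper_width: 0.0854
gripper_force: 0.0
```

>>> {"name": "servo_tool", "arguments": {
  "commands": [
    [[0,0,0.04],[0,0,0],0],
    [[0,0,0.04],[0,0,0],0.5],
    [[0,0,0.04],[0,0,0],1],
    [[0,0,0.04],[0,0,0],1],
    [[0,0,0.04],[0,0,0],1],
    [[0,0,0.04],[0,0,0],1],
    [[0,0,0.04],[0,0,0],1],
    [[0,0,0.04],[0,0,0],1]
  ],
  "force": 30
}}

```text
time_s: 3.6
tool_pos: [0.4737, -0.3295, 0.1718]
tcp_rot: [0.001, 0.598, 0.801, -0.0]
force: [-1.4, 0.6, 5.2]
gripper_width: 0.059
gripper_force: 33.4
```

Gripped at 59 mm, but the 5 N of push suggests the tips touch the table. I'll regrip slightly higher so that they clear the bearers.

>>> {"name": "servo_tool", "arguments": {
  "commands": [
    [[0,0,0],[0,0,0],0.2],
    [[0,0,0],[0,0,0],0.2],
    [[0,0,-0.03],[0,0,0],0.2],
    [[0,0,-0.04],[0,0,0],0.2],
    [[0,0,-0.04],[0,0,0],1],
    [[0,0,-0.04],[0,0,0],1],
    [[0,0,-0.04],[0,0,0],1],
    [[0,0,-0.04],[0,0,0],1],
    [[0,0,-0.04],[0,0,0],1]
  ],
  "force": 30
}}

```text
time_s: 4.5
tool_pos: [0.4734, -0.3294, 0.1752]
tcp_rot: [0.0, 0.598, 0.801, -0.0]
force: [-0.1, 1.0, 5.7]
gripper_width: 0.059
gripper_force: 33.0
```

>>> {"name": "servo_tool", "arguments": {
  "commands": [
    [[0,0,-0.1],[0,0,0],1],
    [[0,0,-0.2],[0,0,0],1],
    [[0,0,-0.5],[0,0,0],1],
    [[0,0,-0.9],[0,0,0],1],
    [[0,0,-1],[0,0,0],1],
    [[0,0,-1],[0,0,0],1]
  ]
}}

```text
time_s: 5.1
tool_pos: [0.4741, -0.33, 0.2781]
tcp_rot: [0.003, 0.598, 0.801, -0.0]
force: [0.5, 0.3, -0.6]
gripper_width: 0.0594
gripper_force: 32.7
```

```bash
cat >> h.py <<'E'
def carfit(n,zmin=.03):
    im,d,c=grab(n); P=cloud(d,c); h=cv2.cvtColor(im,cv2.COLOR_RGB2HSV)
    m=cv2.inRange(h,(95,100,30),(125,255,255))>0; s=robot.get_state()['tool_pos']
    p=P[m&(d>0)]; p=p[(np.linalg.norm(p[:,:2]-s[:2],axis=1)<.1)]
    r=cv2.minAreaRect((p[:,:2]*1000).astype(np.float32)); print(n,len(p),np.round(r[0],1),np.round(r[1],1),round(r[2],1),'z-tool',(np.percentile(p[:,2],[0.5,2,98])-s[2]).round(4)); return im
E
python3 - <<'E'
from h import *
print(robot.get_state()['tool_pos'],robot.get_state()['gripper_width'])
a=carfit('side'); carfit('scene')
cv2.imwrite('pics/s2.png',cv2.resize(a[110:250,230:430,::-1],None,fx=4,fy=4,interpolation=cv2.INTER_CUBIC))
plan([*cr(-.038),.28],KYAW)
E
```

```text
[ 0.47411551 -0.32997985  0.27807644] 0.05935885563365231
side 410 [ 473.9 -328.4] [ 58.1 142.7] 15.4 z-tool [-0.1641 -0.1635 -0.1349]
scene 561 [ 491.6 -324.2] [ 94.  136.9] 20.4 z-tool [-0.1692 -0.1667 -0.1347]
t 5.2 pos [ 0.4729 -0.329   0.274 ] w 0.0595 shift [ 4.001  2.537 -0.058] turn [-0.0003 -0.0004  0.0376]
```

View pics/s2.png

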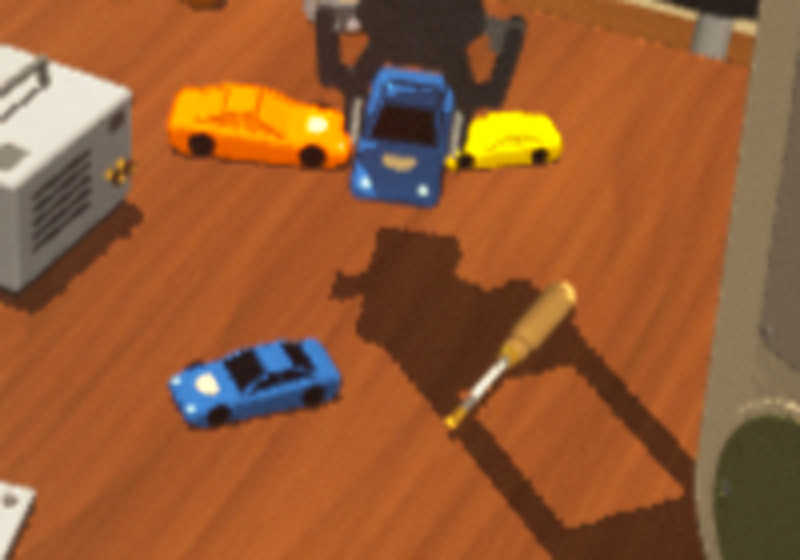

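The side crop shows the coupe held level between the fingers at (402,140), with nothing else disturbed. Carrying it to the cradle, passing on the robot side of the transformer.

>>> {"name": "servo_tool", "arguments": {
  "commands": [
    [[0.2,0,-0.1],[0,0,0.019],1],
    [[0.5,0,-0.2],[0,0,0.037],1],
    [[0.9,0,-0.2],[0,0,0.037],1],
    [[1,0,-0.2],[0,0,0.037],1]
  ]
}}

```text
time_s: 5.6
tool_pos: [0.4432, -0.2303, 0.292]
tcp_rot: [-0.003, 0.621, 0.784, 0.0]
force: [-0.2, -0.4, -0.2]
gripper_width: 0.0595
gripper_force: 32.7
```

>>> {"name": "servo_tool", "arguments": {
  "commands": [
    [[0.3,0.1,0],[0,0,0],1],
    [[0.7,0.4,0],[0,0,0],1],
    [[1,0.7,0],[0,0,0],1],
    [[1,0.7,0],[0,0,0],1]
  ]
}}

```text
time_s: 6.0
tool_pos: [0.4913, -0.1162, 0.293]
tcp_rot: [-0.001, 0.62, 0.785, 0.0]
force: [-0.0, 0.2, -1.2]
gripper_width: 0.0593
gripper_force: 32.8
```

>>> {"name": "servo_tool", "arguments": {
  "commands": [
    [[0.3,0.3,0],[0,0,0],1],
    [[0.7,0.6,0],[0,0,0],1],
    [[1,0.9,0],[0,0,0],1],
    [[1,0.9,0],[0,0,0],1]
  ]
}}

```text
time_s: 6.4
tool_pos: [0.5562, 0.0012, 0.293]
tcp_rot: [-0.001, 0.62, 0.785, 0.0]
force: [-0.3, 0.1, -0.8]
gripper_width: 0.059
gripper_force: 32.9
```

Run:
```python
from h import *
plan([*cr(-.038),.28],KYAW)
```

```text
t 6.4 pos [0.5562 0.0012 0.293 ] w 0.059 shift [1.113 0.742 0.131] turn [-0.0007 -0.0011  0.0031]
```

>>> {"name": "servo_tool", "arguments": {
  "commands": [
    [[0.3,0.3,0],[0,0,0],1],
    [[0.7,0.6,0],[0,0,0],1],
    [[1,0.72,0],[0,0,0],1],
    [[1,0.72,0],[0,0,0],1],
    [[1,0.72,0],[0,0,0],1]
  ]
}}

```text
time_s: 6.9
tool_pos: [0.602, 0.1112, 0.2929]
tcp_rot: [-0.001, 0.621, 0.784, -0.001]
force: [-0.4, -0.6, -1.5]
gripper_width: 0.0591
gripper_force: 33.0
```

Run:
```python
from h import *
plan([*cr(-.038),.215],KYAW)
a=carfit('side'); carfit('scene')
print((robot.get_state()['tool_pos'][:2]-CR),cr(-.038),cr(-.045))
im,d,c=grab('wrist'); cv2.imwrite('pics/w2.png',im[...,::-1])
```

```text
t 6.9 pos [0.602  0.1112 0.2929] w 0.0591 shift [0.149 0.044 0.778] turn [-0.002   0.0002  0.0015]
side 551 [588.8 109.4] [ 79.2 135.3] 12.8 z-tool [-0.1669 -0.1657 -0.1365]
scene 726 [618.6 111.9] [ 93.9 139.8] 6.7 z-tool [-0.1723 -0.1689 -0.1216]
[ 0.00804838 -0.05356012] [0.60261275 0.12668891] [0.60419931 0.11987108]
```

View pics/w2.png

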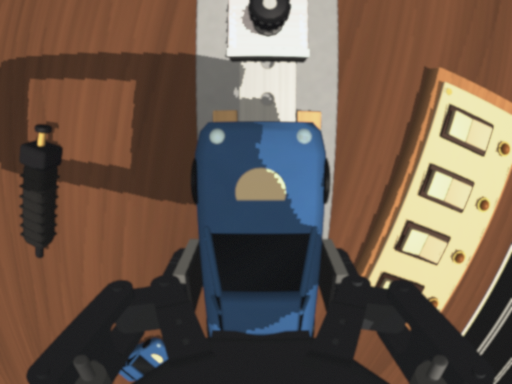

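The wrist view shows the car (mid column about 264) in line with the base plate (edges at columns 197 and 338), the rail and the knob (269,12). Lowering it.

>>> {"name": "servo_tool", "arguments": {
  "commands": [
    [[0.17,0.04,0.1],[0,0,0],1],
    [[0.17,0.04,0.3],[0,0,0],1],
    [[0.17,0.04,0.6],[0,0,0],1],
    [[0.17,0.04,0.78],[0,0,0],1],
    [[0.17,0.04,0.78],[0,0,0],1]
  ]
}}

```text
time_s: 7.55
tool_pos: [0.6004, 0.1287, 0.2125]
tcp_rot: [-0.002, 0.622, 0.783, -0.002]
force: [0.3, -0.5, -0.9]
gripper_width: 0.0592
gripper_force: 32.9
```

Run:
```python
from h import *
plan([*cr(-.037),.196],KYAW)
```

```text
t 7.55 pos [0.6004 0.1287 0.2125] w 0.0592 shift [-0.015  0.019  0.165] turn [-0.0044 -0.0005  0.0002]
```

>>> {"name": "servo_tool", "arguments": {
  "commands": [
    [[0,0.02,0.08],[-0.002,0,0],1],
    [[0,0.02,0.13],[-0.002,0,0],1],
    [[0,0.02,0.16],[-0.002,0,0],1],
    [[0,0.02,0.16],[-0.002,0,0],1],
    [[0,0.02,0.16],[-0.002,0,0],1]
  ]
}}

```text
time_s: 8.05
tool_pos: [0.6046, 0.1296, 0.2012]
tcp_rot: [0.001, 0.621, 0.783, 0.002]
force: [-0.1, -1.4, -1.0]
gripper_width: 0.0591
gripper_force: 33.0
```

Run:
```python
from h import *
s=robot.get_state(); plan([*cr(-.037),.196],KYAW); print(s['force'],s['gripper_force'])
carfit('scene');carfit('side')
```

```text
t 8.05 pos [0.6046 0.1296 0.2012] w 0.0591 shift [-0.013 -0.026  0.052] turn [0.0025 0.     0.0007]
[-0.14463737 -1.42255691 -1.00963768] 32.96259105205536
scene 648 [621.5 131.1] [ 96.7 137.4] 9.4 z-tool [-0.1682 -0.1663 -0.1174]
side 560 [600.5 122.5] [ 67.5 153. ] 11.7 z-tool [-0.1673 -0.1658 -0.1364]
```

>>> {"name": "servo_tool", "arguments": {
  "commands": [
    [[0,-0.01,0.02],[0,0,0],1],
    [[0,-0.01,0.03],[0,0,0],1],
    [[0,-0.01,0.03],[0,0,0],1],
    [[0,-0.01,0.03],[0,0,0],1]
  ]
}}

```text
time_s: 8.55
tool_pos: [0.6034, 0.1293, 0.1976]
tcp_rot: [0.001, 0.621, 0.783, 0.001]
force: [-0.7, -0.1, -0.5]
gripper_width: 0.0591
gripper_force: 33.0
```

Run:
```python
from h import *
s=robot.get_state(); plan([*cr(-.037),.196],KYAW); print(s['force'],s['gripper_force'])
P=grab('side'); Q=cloud(P[1],P[2]); h=cv2.cvtColor(P[0],cv2.COLOR_RGB2HSV)
m=(cv2.inRange(h,(95,100,30),(125,255,255))>0)&(P[1]>0); q=Q[m]; q=q[np.linalg.norm(q[:,:2]-s['tool_pos'][:2],axis=1)<.1]
print(np.percentile(q[:,2],[.5,2,50,98,99.5]))
```

```text
t 8.55 pos [0.6034 0.1293 0.1976] w 0.0591 shift [-0.014 -0.013  0.016] turn [ 0.0019 -0.      0.0007]
[-0.72595364 -0.14016012 -0.49703454] 32.96340465545654
[0.02930973 0.03180802 0.04126682 0.07529134 0.09900239]
```

>>> {"name": "servo_tool", "arguments": {
  "commands": [
    [[-0.01,-0.01,0.01],[0,0,0],1],
    [[-0.01,-0.01,0.02],[0,0,0],1],
    [[-0.01,-0.01,0.02],[0,0,0],1],
    [[-0.01,-0.01,0.02],[0,0,0],1]
  ]
}}

```text
time_s: 9.0
tool_pos: [0.6026, 0.1281, 0.1956]
tcp_rot: [0.001, 0.621, 0.783, 0.001]
force: [0.1, -0.7, -1.8]
gripper_width: 0.0594
gripper_force: 33.0
```

>>> {"name": "servo_tool", "arguments": {
  "commands": [
    [[0,0,0.01],[0,0,0],1],
    [[0,0,0.02],[0,0,0],1],
    [[0,0,0.02],[0,0,0],1]
  ]
}}

```text
time_s: 9.3
tool_pos: [0.6029, 0.1281, 0.1952]
tcp_rot: [0.001, 0.621, 0.784, 0.001]
force: [-6.4, -0.9, 12.4]
gripper_width: 0.0588
gripper_force: 34.4
```

Contact came at the height that puts the sills on the bearers. Release and rise.

>>> {"name": "servo_tool", "arguments": {
  "commands": [
    [[0,0,-0.01],[0,0,0],1],
    [[0,0,-0.01],[0,0,0],0.5],
    [[0,0,-0.01],[0,0,0],0],
    [[0,0,-0.01],[0,0,0],0],
    [[0,0,-0.01],[0,0,0],0],
    [[0,0,-0.2],[0,0,0],0],
    [[0,0,-0.5],[0,0,0],0],
    [[0,0,-0.9],[0,0,0],0],
    [[0,0,-1],[0,0,0],0],
    [[0,0,-1],[0,0,0],0]
  ]
}}

```text
time_s: 10.3
tool_pos: [0.6034, 0.1282, 0.2965]
tcp_rot: [0.003, 0.621, 0.783, 0.003]
force: [-0.4, 0.2, 0.5]
gripper_width: 0.0855
gripper_force: 0.0
```

Run:
```python
from h import *
im,d,c=grab('wrist'); cv2.imwrite('pics/w3.png',im[...,::-1])
h=cv2.cvtColor(im,cv2.COLOR_RGB2HSV)
def wcl(m):
    v,u=np.nonzero(m&(d>0)); x,y=(u-c['cx'])/c['fx'],(v-c['cy'])/c['fy']; r=np.hypot(x,y); k=np.tan(r)/np.maximum(r,1e-6); dd=d[v,u]
    return np.stack([x*k*dd,y*k*dd,dd],1)@rot(c['attitude']).as_matrix().T+c['position']
t=np.radians(KYAW); A=np.array([[np.cos(t),np.sin(t)],[-np.sin(t),np.cos(t)]])
q=wcl(cv2.inRange(h,(95,100,30),(125,255,255))>0); l=(q[:,:2]-CR)@A.T; k=(abs(l[:,0])<.13)&(abs(l[:,1])<.05); q,l=q[k],l[k]
print('car cradle-frame',cv2.minAreaRect((l*1000).astype(np.float32)),np.percentile(q[:,2],[1,99,99.8]))
for a,b in((-.105,-.08),(-.06,-.035),(-.02,.02)):
  s=(l[:,0]>a)&(l[:,0]<b); print(a,[np.percentile(q[s&(l[:,1]*sg>.012),2],90).round(4) for sg in(1,-1) if (s&(l[:,1]*sg>.012)).any()])
q=wcl(np.ones((384,512),bool)); l=(q[:,:2]-CR)@A.T; k=(q[:,2]>.07)&(q[:,2]<.09)&(abs(l[:,0]-.087)<.03)&(abs(l[:,1])<.03)
print('knob wrist',k.sum(),cv2.minEnclosingCircle((l[k]*1000).astype(np.float32)),np.percentile(q[k][:,2],[50,98]))
for n in('scene','side'):
    im,d2,c2=grab(n); P=cloud(d2,c2)[d2>0]; l=(P[:,:2]-CR)@A.T; k=(P[:,2]>.062)&(P[:,2]<.09)&(abs(l[:,0]-.087)<.03)&(abs(l[:,1])<.03)
    print('knob',n,k.sum(),cv2.minEnclosingCircle((l[k]*1000).astype(np.float32)),np.percentile(P[k][:,2],98))
plan([*cr(.087),.29],KYAW)
```

```text
car cradle-frame ((-43.453269958496094, 8.542900085449219), (76.53604125976562, 148.73745727539062), 89.953857421875) [0.03202392 0.05899877 0.06007596]
-0.105 [np.float64(0.0481), np.float64(0.0477)]
-0.06 [np.float64(0.0583), np.float64(0.0584)]
-0.02 [np.float64(0.0428), np.float64(0.0428)]
knob wrist 1382 ((84.90548706054688, -0.671616792678833), 13.751906394958496) [0.08178678 0.08405148]
knob scene 111 ((85.922119140625, -2.7880403995513916), 14.444403648376465) 0.08423149418788964
knob side 164 ((86.04437255859375, 2.8632936477661133), 14.513096809387207) 0.08361963108604302
t 10.45 pos [0.6017 0.1279 0.2916] w 0.0855 shift [1.236 0.007 0.017] turn [ 0.0002 -0.0002  0.0007]
```

View pics/w3.png

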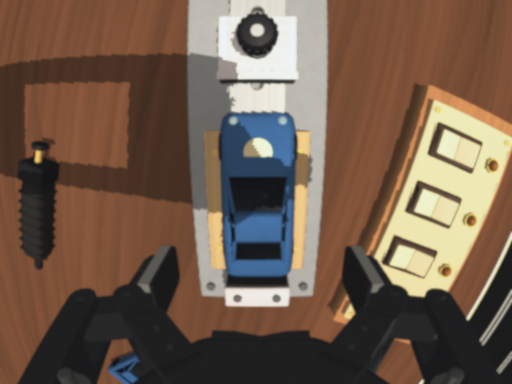

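The wrist view shows the body seated between the bearers (258,195), level (roof 58 mm, equal on both sides), nose to the stop. The knob is at (257,34), about 86 mm along the cradle. Moving over the knob.

>>> {"name": "servo_tool", "arguments": {
  "commands": [
    [[0.3,0,0],[0,0,0],0],
    [[0.7,0,0],[0,0,0],0],
    [[1,0,0],[0,0,0],0],
    [[1,0,0],[0,0,0],0]
  ]
}}

```text
time_s: 10.85
tool_pos: [0.5778, 0.2285, 0.2911]
tcp_rot: [-0.001, 0.62, 0.785, 0.0]
force: [-0.0, -0.4, -0.4]
gripper_width: 0.0852
gripper_force: 0.0
```

>>> {"name": "servo_tool", "arguments": {
  "commands": [
    [[0.22,0,0.1],[0,0,0],0.2],
    [[0.22,0,0.3],[0,0,0],0.2],
    [[0.22,0,0.5],[0,0,0],0.2],
    [[0.22,0,0.5],[0,0,0],0.2],
    [[0.22,0,0.5],[0,0,0],0.2]
  ]
}}

```text
time_s: 11.35
tool_pos: [0.5743, 0.2462, 0.2422]
tcp_rot: [0.0, 0.622, 0.783, -0.0]
force: [0.8, -0.5, 0.3]
gripper_width: 0.0684
gripper_force: 0.0
```

Run:
```python
from h import *
plan([*cr(.086),.224],KYAW)
```

```text
t 11.35 pos [0.5743 0.2462 0.2422] w 0.0684 shift [0.012 0.005 0.182] turn [-0.0001  0.0003  0.0004]
```

>>> {"name": "servo_tool", "arguments": {
  "commands": [
    [[0.01,0,0.1],[0,0,0],0.2],
    [[0.01,0,0.18],[0,0,0],0.2],
    [[0.01,0,0.18],[0,0,0],0.4],
    [[0.01,0,0.18],[0,0,0],1],
    [[0.01,0,0.18],[0,0,0],1],
    [[0.01,0,0.18],[0,0,0],1],
    [[0.01,0,0.18],[0,0,0],1],
    [[0.01,0,0.18],[0,0,0],1],
    [[0.01,0,0.18],[0,0,0],1]
  ],
  "force": 60
}}

```text
time_s: 12.25
tool_pos: [0.5747, 0.2479, 0.2263]
tcp_rot: [0.001, 0.621, 0.783, 0.001]
force: [-3.0, -1.6, 5.1]
gripper_width: 0.0231
gripper_force: 59.1
```

>>> {"name": "servo_tool", "arguments": {
  "commands": [
    [[0,0,-0.04],[0,0,0],1],
    [[0,0,-0.08],[0,0,0],1],
    [[0,0,-0.12],[0,0,0],1],
    [[0,0,-0.12],[0,0,0],1],
    [[0,0,-0.12],[0,0,0],1]
  ]
}}

```text
time_s: 12.75
tool_pos: [0.5745, 0.2478, 0.2376]
tcp_rot: [0.001, 0.621, 0.783, 0.001]
force: [2.5, 1.0, -6.0]
gripper_width: 0.0233
gripper_force: 59.2
```

Run:
```python
from h import *
s=robot.get_state(); print(s['force'],s['tool_pos'])
im,d,c=grab('side'); im2,_,_=grab('scene')
a=cv2.resize(im[240:340,110:230],(480,400),interpolation=cv2.INTER_CUBIC);b=cv2.resize(im2[150:230,340:440],(320,256),interpolation=cv2.INTER_CUBIC)
b=cv2.copyMakeBorder(b,0,144,0,0,cv2.BORDER_CONSTANT)
cv2.imwrite('pics/k1.png',np.hstack([a,b])[...,::-1])
```

```text
[ 2.50939361  0.97287041 -6.01320305] [0.57453973 0.24783479 0.23755635]
```

View pics/k1.png

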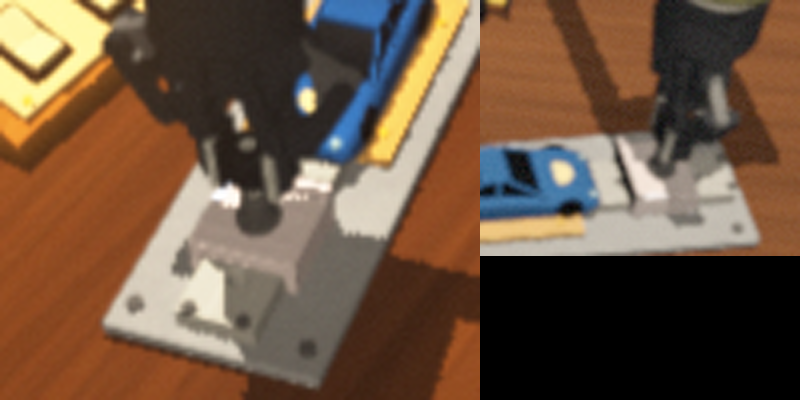

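The crops show the knob raised in the fingers ((258,210) left). The stop hasn't moved, and a 6 N pull matches the raised spring. Sliding 30 mm towards the car.

>>> {"name": "servo_tool", "arguments": {
  "commands": [
    [[-0.03,0,0],[0,0,0],1],
    [[-0.07,0,0],[0,0,0],1],
    [[-0.12,0,0],[0,0,0],1],
    [[-0.17,0,0],[0,0,0],1],
    [[-0.22,0,0],[0,0,0],1],
    [[-0.26,0,0],[0,0,0],1],
    [[-0.29,0,0],[0,0,0],1],
    [[-0.3,0,0],[0,0,0],1],
    [[-0.3,0,0],[0,0,0],1],
    [[-0.3,0,0],[0,0,0],1]
  ]
}}

```text
time_s: 13.85
tool_pos: [0.5814, 0.2184, 0.2376]
tcp_rot: [0.001, 0.621, 0.783, 0.001]
force: [2.0, -1.5, -6.5]
gripper_width: 0.0232
gripper_force: 59.2
```

Run:
```python
from h import *
s=robot.get_state(); print(s['force'],s['tool_pos'],s['gripper_width'])
t=np.radians(KYAW);A=np.array([[np.cos(t),np.sin(t)],[-np.sin(t),np.cos(t)]])
print('slid',A@(s['tool_pos'][:2]-[.5746,.2478]))
```

```text
[ 1.96856433 -1.46652538 -6.48589178] [0.58139    0.21838015 0.23763675] 0.023154010414383027
slid [-3.01931939e-02  5.47475199e-05]
```

Slid 30.2 mm. Lower the pin.

>>> {"name": "servo_tool", "arguments": {
  "commands": [
    [[0,0,0.03],[0,0,0],1],
    [[0,0,0.06],[0,0,0],1],
    [[0,0,0.08],[0,0,0],1],
    [[0,0,0.1],[0,0,0],1],
    [[0,0,0.12],[0,0,0],1],
    [[0,0,0.12],[0,0,0],1],
    [[0,0,0.12],[0,0,0],1]
  ]
}}

```text
time_s: 14.55
tool_pos: [0.5815, 0.2187, 0.2264]
tcp_rot: [0.001, 0.621, 0.784, 0.001]
force: [-3.7, -2.4, 3.3]
gripper_width: 0.0236
gripper_force: 60.3
```

Run:
```python
from h import *
s=robot.get_state(); print(s['force'],s['tool_pos'],s['gripper_width'],s['gripper_force'])
```

```text
[-3.73777747 -2.39799261  3.28588227] [0.58145482 0.21871868 0.22636167] 0.023572920990278513 60.26638397946954
```

It is back at the starting height (226.3 to 226.4 mm). Press a touch more and verify by camera.

>>> {"name": "servo_tool", "arguments": {
  "commands": [
    [[0,0,0.01],[0,0,0],1],
    [[0,0,0.01],[0,0,0],1],
    [[0,0,0.01],[0,0,0],1],
    [[0,0,0.01],[0,0,0],1]
  ]
}}

```text
time_s: 14.95
tool_pos: [0.5816, 0.2188, 0.2263]
tcp_rot: [0.001, 0.621, 0.784, 0.001]
force: [-7.5, -3.1, 11.1]
gripper_width: 0.023
gripper_force: 61.0
```

Run:
```python
from h import *
s=robot.get_state(); print(s['force'],s['tool_pos'],s['gripper_width'],s['gripper_force'])
t=np.radians(KYAW);A=np.array([[np.cos(t),np.sin(t)],[-np.sin(t),np.cos(t)]])
for n in('scene','side'):
    im,d,c=grab(n); P=cloud(d,c); h=cv2.cvtColor(im,cv2.COLOR_RGB2HSV)
    m=(cv2.inRange(h,(95,100,30),(125,255,255))>0)&(d>0); q=P[m]; l=(q[:,:2]-CR)@A.T; k=(abs(l[:,0]+.045)<.09)&(abs(l[:,1])<.045)&(q[:,2]<.065)
    print(n,'car x range',(np.percentile(l[k,0],[0.5,99.5])).round(4),'roof',np.percentile(q[k,2],99).round(4))
im,d,c=grab('scene');im2,_,_=grab('side')
a=cv2.resize(im[160:240,290:430],(490,280),interpolation=cv2.INTER_CUBIC);b=cv2.resize(im2[210:330,130:250],(280,280),interpolation=cv2.INTER_CUBIC)
cv2.imwrite('pics/end.png',np.hstack([a,b])[...,::-1])
```

```text
[-7.52505761 -3.14408779 11.13802472] [0.58155466 0.21879935 0.2262718 ] 0.02302429100475125 61.039096978493035
scene car x range [-0.1132  0.0265] roof 0.0593
side car x range [-0.1178  0.018 ] roof 0.0589
```

View pics/end.png

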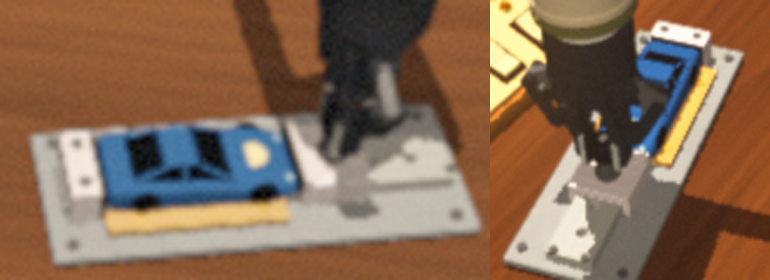

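The body is captured between the tail stop (80,165) and the nose stop (305,160), centred at about x = -43 mm with its roof at 59 mm. The knob is gripped, and pressing further only raises the force, so the pin is home.

```bash
python3 -c "
from plant import robot
print(robot.job_done())"
```

```text
the job is handed in; nothing more can be done
None
```

The job is handed in, though no verdict came back: by camera and force readings the car body is captured between the two stops, the sliding stop is in the next hole with its pin home, and the gripper still holds the knob.

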